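# Move the thread spools to the new rack in reverse order

## Task

Move the four thread spools from the old dark rack to the new pale rack, which will be used from the other side of the bench, so put them in the reverse order: the spool that stood leftmost (seen from the robot) goes into the rightmost bay, the next one into the bay next to that, and so on. Stand each spool upright on the floor of its bay, about in the middle, and let go of it; the coloured tags stay in the old rack and show the old order.

Things in the scene. Friction and masses are not known exactly. Their poses are not given: they have to be found in the camera images.
- rack_old: Old rack: low dark brown wooden tray, no dividers, 84 (x) by 318 mm (y), 16 mm high, floor 6 mm, rim 6 mm thick. Fixed; nearly square to the robot (yaw within 0.2 rad). Origin: centre of its underside, on the bench. x points across it, away from the robot; y along the row, to the left. Four places at y = +117, +39, -39, -117 mm; at the start each holds one tag with a spool on it.
- rack_new: New rack: pale wooden tray, outer size and axes as the old one; 3 dividers (tops 14 mm above the bench) make four empty bays 72 mm square. Fixed, yaw within 0.2 rad; the racks lie one behind the other, about 0.18 m apart, either one nearer. Origin: centre of its underside, on the bench. Bay centres at x = 0, y = +117, +39, -39, -117 mm; bay floor 6 mm above the origin.
- spool_red: Loose wooden spool wound with red thread, standing upright: 50 mm in diameter over its two flanges, 60 mm high, about 60 g. Origin: centre of its underside; z points up along the spool. It is round, so its yaw does not matter; the top flange is the upper 12 mm and can be gripped across its diameter from above. It starts on the tag of its own colour.
- spool_green: Loose wooden spool wound with green thread, standing upright: 46 mm in diameter over its two flanges, 55 mm high, about 60 g. Origin: centre of its underside; z points up along the spool. It is round, so its yaw does not matter; the top flange is the upper 10 mm and can be gripped across its diameter from above. It starts on the tag of its own colour.
- spool_blue: Loose wooden spool wound with blue thread, standing upright: 48 mm in diameter over its two flanges, 57 mm high, about 60 g. Origin: centre of its underside; z points up along the spool. It is round, so its yaw does not matter; the top flange is the upper 7 mm and can be gripped across its diameter from above. It starts on the tag of its own colour.
- spool_yellow: Loose wooden spool wound with yellow thread, standing upright: 48 mm in diameter over its two flanges, 57 mm high, about 60 g. Origin: centre of its underside; z points up along the spool. It is round, so its yaw does not matter; the top flange is the upper 7 mm and can be gripped across its diameter from above. It starts on the tag of its own colour.
- tag_red: Flat red tag, 68 x 68 x 3 mm, fixed on the floor of the old rack under the red spool, of which a coloured border shows; it stays there and so still shows where the red spool stood. Origin: centre of its underside, 6 mm above the bench top.
- tag_green: Flat green tag, 68 x 68 x 3 mm, fixed on the floor of the old rack under the green spool, of which a coloured border shows; it stays there and so still shows where the green spool stood. Origin: centre of its underside, 6 mm above the bench top.
- tag_blue: Flat blue tag, 68 x 68 x 3 mm, fixed on the floor of the old rack under the blue spool, of which a coloured border shows; it stays there and so still shows where the blue spool stood. Origin: centre of its underside, 6 mm above the bench top.
- tag_yellow: Flat yellow tag, 68 x 68 x 3 mm, fixed on the floor of the old rack under the yellow spool, of which a coloured border shows; it stays there and so still shows where the yellow spool stood. Origin: centre of its underside, 6 mm above the bench top.
There are look-alikes about, which are no part of the job. Leave any turquoise look-alike of the spool_red alone.

How it is judged:
By the outcome, as a careful person would: the job done as asked, in the order asked, and still so for the second after the job is handed in, with the robot touching nothing.
It also fails if it takes over 101 s, if anything falls off the work surface, if the arm or the gripper's body presses on something with over 40 N, if the wrist force passes 120 N, or if a joint passes its speed limit or range.

## Robot

A 6-joint arm with a two-finger parallel gripper is mounted at the origin on a cart in front of the work surface, level with it; the furniture and walls round the work are solid. World frame = base frame: x ahead of the robot, y to its left, z up, the work surface at z = 0. Lengths are in mm, angles in degrees, forces in N, time in s.
With the tool pointing down it reaches from about 375 to 900 mm from the base axis. Payload 3.1 kg.
Tool frame: the origin (TCP) lies midway between the tips of the shut fingers; the grasp point (between the pads) lies robot.grip_point_offset behind it (robot.grip_point_offset is the distance from the TCP to the grasp point, in mm); z points along the fingers, y is the direction in which the jaws open and shut (so a half turn about z gives the same grasp; the last joint's range is limited). The gripper opens to 85 mm and grips with 20 to 120 N. Pads are 22 mm wide; open, the fingers measure 114 mm over their backs; the gripper's body (76 mm by 85 mm) begins 54 mm behind the grasp point. The pads swing forward as they close: fully open they stand 13 mm farther back than shut.
Start: joints at [-87.233, 30.224, 82.088, -0, 67.689, -10.227], TCP at [140.563, -608.965, 231.31] pointing down, gripper open.
Joint ranges: [-176.69, 176.69], [-43.24, 126.21], [12.49, 139.97], [-82, 262], [0, 151.66], [-163.58, 163.58]. Speed limits (degrees/s): [159.86, 159.86, 180, 180, 180, 180].

## Interface

Orientations are given as a 3x3 rotation matrix whose columns are the frame's x, y, z axes.
In Python, from plant import robot gives the robot as it stands.
- The arm moves only by the tool servo_tool, never from a script. Its argument "deltas" is a list that holds one entry, the list of rows, each a list of 4 numbers: the shift along the tool's x, y, z in mm, then the turn about the tool's z in degrees. In form: [[[x, y, z, yaw], ...]]. A call has 1 to 5 rows; each row shifts and turns the commanded pose from where the row before left it, along the tool's axes as they then stand; what a row does not reach is not made up. A row lasts 1/12 s, in which the tool goes at most 41.7 mm and 7.16 degrees, less where a joint would pass 70% of its speed; a pose out of reach is approached as far as the arm can. A call with a gripper value outside its range is refused whole. "grip" is the finger opening in mm, from 0 to 85.4, set as the call begins (left out, the last holds). The fingers move at their own pace and stop on an object; the grip force is fixed at half the most. Time passes only in rows, so rows that do not move let the fingers close. It gives the time, the measured TCP pose, the force and the opening at its end, in the units of the state.
- robot.get_state(): the state, without advancing time (a new reading comes with each control period).
- robot.read_camera(name): name is "scene" or "top" or "wrist"; returns the picture (384x512x3 uint8, red, green, blue); there is no depth.
- robot.calibration(name): a dict with "vfov" (degrees; the focal length in pixels is half the picture's height over the tangent of half this angle, whatever the lens; pixels are square), "cx", "cy" (the principal point, pixels), "position" and "attitude" of the camera in the world; the wrist camera has in their place "tool_from_camera" (4x4, takes a point from camera to tool coordinates, whose origin is the TCP and whose axes are the flange's). Camera axes: x right, y down, z forward; pixel columns grow to the right and rows downward; lengths in mm; the calibration is good to about 2 mm. The wrist camera is an equidistant fisheye: a pixel r from the principal point sees the ray r / f radians off the axis. A picture is of the moment at which its call begins: read the wrist's pose just before it. calibration takes no time and is no camera call.
- robot.close_job(): hands the job in, once; it reports no verdict.
The state is a dict: "clock": time; "joint_pos": joint angles; "joint_vel": joint speeds; "joint_efforts": joint torques, N m; "eef_pos": TCP position; "ee_rot": TCP orientation; "ft_force": force on the tool from outside, world axes, zero at the start; "moment": the same for the moment, N m; "gripper_width": opening from 0.0 (shut) to 1.0 (fully open).
Only numpy, scipy, OpenCV 4.12 (cv2) and the standard library are available. Lean on these libraries where they do the work, as an engineer would, in place of code of your own. Each camera call takes 0.05 s, during which the arm holds its last target.

## Working session

There is one attempt and no reset: what is moved stays moved. The work goes in short steps, Python scripts to look and compute and a tool call to move; the robot and the scene stay as the last step left them, time stands still between calls to the robot, and variables do not carry over. Pictures are saved under pics/ and viewed, and the job is handed in when it is done.

Besides the shell and the picture viewer there is one more tool, called after "Emit:" as a command line: name --argument value ..., lists and objects as JSON in quotes. servo_tool: Moves the arm, as the interface text tells. Its arguments: {"type":"object","properties":{"deltas":{"type":"array","items":{"type":"array","items":{"type":"array","items":{"type":"number"}}}},"grip":{"type":"number"}},"required":["deltas"]}

```bash
mkdir -p pics; python3 - <<'E'
from plant import robot
import cv2
s=robot.get_state();print({k:s[k] for k in('clock','eef_pos','ee_rot','gripper_width')},robot.grip_point_offset)
for n in('scene','top','wrist'):
    print(n,robot.calibration(n))
for n in('scene','top'):
    im=robot.read_camera(n);cv2.imwrite(f'pics/{n}0.png',im[:,:,::-1])
E
```

```text
{'clock': 0.0, 'eef_pos': array([ 140.55339451, -608.26557642,  230.31508494]), 'ee_rot': array([[ 9.74387828e-01,  2.24874087e-01, -7.12618055e-05],
       [ 2.24873706e-01, -9.74385490e-01,  2.17580126e-03],
       [ 4.19844853e-04, -2.13609917e-03, -9.99997630e-01]]), 'gripper_width': 1.000768772345969} 18.700000000000003
scene {'vfov': 46.65415153319143, 'cx': 258.335675982602, 'cy': 196.7999304743033, 'position': array([109.12888011, 826.82833087, 859.06763531]), 'attitude': array([[-0.87662929, -0.31685163,  0.36211342],
       [-0.48093984,  0.6000856 , -0.63921369],
       [-0.01476315, -0.73450822, -0.67843919]])}
top {'vfov': 44.469831659305505, 'cx': 250.7509386076146, 'cy': 186.21629726771386, 'position': array([386.46520058,  72.66997887, 989.90528597]), 'attitude': array([[ 0.01040057, -0.98508842,  0.1717342 ],
       [-0.99993164, -0.00932832,  0.0070495 ],
       [-0.00534239, -0.17179578, -0.9851181 ]])}
wrist {'vfov': 65.70646984690485, 'cx': 253.45513609733226, 'cy': 193.62009769492815, 'tool_from_camera': array([[ 6.77519253e-05, -9.63553208e-01, -2.67516749e-01,
         6.79848800e+01],
       [ 9.99999531e-01,  3.23741913e-04, -9.12805148e-04,
         1.19834467e-01],
       [ 9.66142713e-04, -2.67516562e-01,  9.63552778e-01,
        -1.42347470e+02],
       [ 0.00000000e+00,  0.00000000e+00,  0.00000000e+00,
         1.00000000e+00]])}
```

View pics/scene0.png

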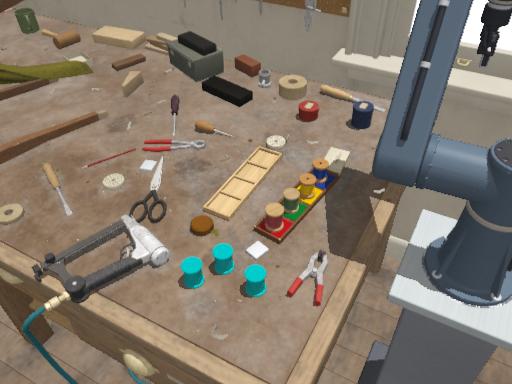

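View pics/top0.png

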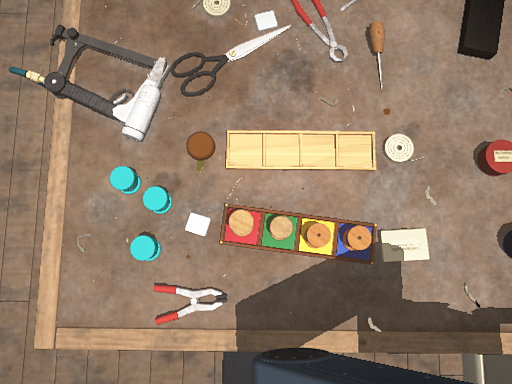

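The scene view has the old rack nearer the robot. In the top view the order from left to right is red (241,222), green (281,228), yellow (317,235), blue (357,238). The new rack, with its empty bays, spans (227..375, 131..170). Next I'll measure these.

```bash
cat > h.py <<'E'
import numpy as np,cv2
from plant import robot
def ray(n,u,v):
    c=robot.calibration(n);f=192/np.tan(np.radians(c['vfov']/2))
    d=np.array([(u-c['cx'])/f,(v-c['cy'])/f,1.]);return c['position'],c['attitude']@d
def onz(n,u,v,z):
    p,d=ray(n,u,v);return p+d*(z-p[2])/d[2]
def proj(n,P):
    c=robot.calibration(n);f=192/np.tan(np.radians(c['vfov']/2))
    q=(np.atleast_2d(P)-c['position'])@c['attitude'];return np.c_[q[:,0]/q[:,2]*f+c['cx'],q[:,1]/q[:,2]*f+c['cy']]
E
python3 - <<'E'
from h import *
im=cv2.imread('pics/top0.png')
c=im[115:275,210:400];cv2.imwrite('pics/topz.png',cv2.resize(c,None,fx=4,fy=4,interpolation=cv2.INTER_CUBIC)[:600])
im2=cv2.imread('pics/scene0.png')
cv2.imwrite('pics/scz.png',cv2.resize(im2[140:245,195:355],None,fx=5,fy=5,interpolation=cv2.INTER_CUBIC))
E
```

```text
(no output)
```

View pics/topz.png

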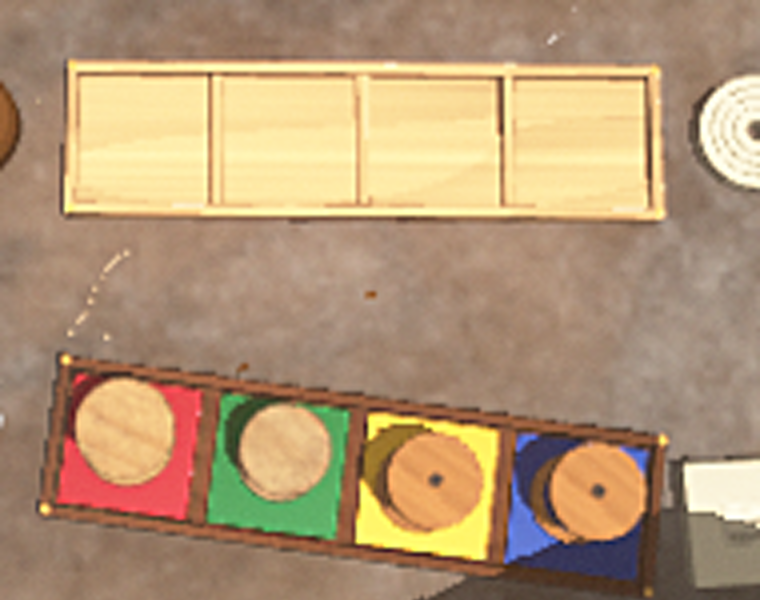

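View pics/scz.png

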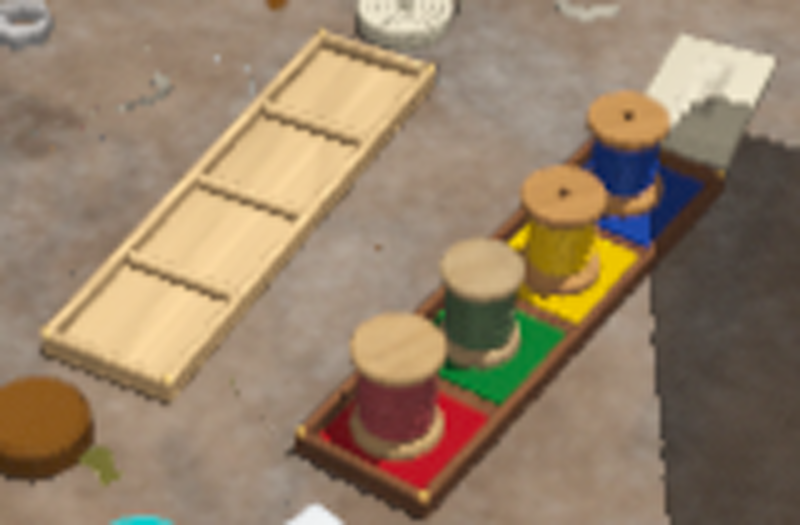

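```bash
python3 - <<'E'
from h import *
np.set_printoptions(precision=1,suppress=True)
T=lambda U,V:((U+.5)/4-.5+210,(V+.5)/4-.5+115)
S=lambda U,V:((U+.5)/5-.5+195,(V+.5)/5-.5+140)
for nm,cs in dict(new=[(70,62),(657,68),(664,216),(66,212)],old=[(66,358),(663,438),(648,592),(44,508)]).items():
    P=np.array([onz('top',*T(*c),16) for c in cs]);print(nm,P[:,:2].tolist())
    print(' ctr',P.mean(0),'sides',[np.linalg.norm(P[i]-P[i-1]) for i in range(4)])
    d=P[0]+P[3]-P[1]-P[2];print(' yaw',np.degrees(np.arctan2(-d[0],d[1])))
    if nm=='new':
        d/=np.linalg.norm(d)
        for k in(117,39,-39,-117):print('  bay',P.mean(0)+k*d)
for nm,t,s,z in[('red',(124,428),(398,348),69),('green',(286,449),(483,269),64),('yellow',(436,480),(565,194),66),('blue',(598,490),(628,118),66)]:
    print(nm,onz('top',*T(*t),z),onz('scene',*S(*s),z))
for nm,cs in dict(new=[(325,33),(435,68),(170,395),(43,340)],).items():
    P=np.array([onz('scene',*S(*c),16) for c in cs]);print(nm,'scene',P[:,:2].tolist(),P.mean(0))
E
```

```text
new [[678.1916916310782, 131.71449517404125], [677.6266394454121, -183.26514646449166], [596.524348109065, -184.15828593432494], [595.7600719369484, 132.26546170031315]]
 ctr [637.  -25.9  16. ] sides [np.float64(82.43346098224146), np.float64(314.980148470838), np.float64(81.10720903913717), np.float64(316.4246706330219)]
 yaw 0.01807828943667575
  bay [637.   91.1  16. ]
  bay [637.   13.1  16. ]
  bay [637.  -64.9  16. ]
  bay [ 637.1 -142.9   16. ]
old [[517.7351749941803, 130.75071441023482], [478.9323758671177, -179.50219043974252], [400.04843016113415, -169.08133835936388], [439.6167279672467, 140.58683019026046]]
 ctr [459.1 -19.3  16. ] sides [np.float64(78.73525855382645), np.float64(312.6699892665496), np.float64(79.5692845778174), np.float64(312.1858818142675)]
 yaw -7.205172003127815
red [476.2  98.4  69. ] [472.9 104.3  69. ]
green [467.1  18.6  64. ] [462.9  25.4  64. ]
yellow [452.5 -54.8  66. ] [448.7 -48.6  66. ]
blue [ 448.4 -133.9   66. ] [ 444.4 -126.4   66. ]
new scene [[669.7031549738032, -177.44074042394823], [591.3212284017249, -177.0307859170856], [587.9029980349355, 144.12720411683244], [671.2128171551716, 140.7694240157025]] [630.  -17.4  16. ]
```

The two views differ by a steady (4,-7) mm, so I'll settle that with the wrist camera from above the racks. I'm turning the tool until its y lies along world x, so the jaws close across the rack, clear of the neighbouring spools.

```bash
cat >> h.py <<'E'
def plan(pts,heading=90,p0=None,maxs=40,s=None):
    s=s or robot.get_state();p=np.array(s['eef_pos'] if p0 is None else p0,float);R=s['ee_rot']
    th=np.degrees(np.arctan2(R[1,0],R[0,0]));rows=[]
    for q in pts:
        q=np.array(q,float);n=int(np.ceil(max(np.linalg.norm(q-p)/maxs,0.01)));st=(q-p)/n
        for i in range(n):
            y=np.clip(heading-th,-7,7);c,si=np.cos(np.radians(th)),np.sin(np.radians(th))
            rows.append([round(float(st[0]*c+st[1]*si),1),round(float(st[0]*si-st[1]*c),1),round(float(-st[2]),1),round(float(-y),1)]);th+=y
        p=q
    for i in range(0,len(rows),5):print(rows[i:i+5])
E
python3 -c "
from h import *
plan([(500,-350,231),(530,-60,231)])"
```

```text
[[34.0, -14.2, -0.0, -7.0], [35.5, -10.0, -0.0, -7.0], [36.5, -5.6, -0.0, -7.0], [36.9, -1.1, -0.0, -7.0], [36.7, 3.4, -0.0, -7.0]]
[[36.0, 7.9, -0.0, -7.0], [34.8, 12.2, -0.0, -7.0], [33.1, 16.3, -0.0, -7.0], [30.8, 20.2, -0.0, -7.0], [28.1, 23.9, -0.0, -7.0]]
[[25.0, 27.1, -0.0, -7.0], [21.5, 30.0, -0.0, -0.0], [36.2, 3.7, -0.0, -0.0], [36.2, 3.7, -0.0, -0.0], [36.2, 3.7, -0.0, -0.0]]
[[36.2, 3.7, -0.0, -0.0], [36.2, 3.7, -0.0, -0.0], [36.2, 3.7, -0.0, -0.0], [36.2, 3.7, -0.0, -0.0], [36.2, 3.7, -0.0, -0.0]]
```

Emit:
servo_tool --deltas '[[[34,-14,0,-7],[35.5,-10,0,-7],[36.5,-5.5,0,-7],[37,-1,0,-7],[36.5,3.5,0,-7]]]' --grip 85

```text
clock: 0.52
eef_pos: [291.4, -500.4, 230.8]
ee_rot: [[0.665, 0.747, -0.0], [0.747, -0.665, 0.001], [0.001, -0.001, -1.0]]
ft_force: [0.5, 0.1, -0.0]
gripper_width: 0.994
```

Emit:
servo_tool --deltas '[[[36,8,0,-7],[35,12,0,-7],[33,16,0,-7],[31,20,0,-7],[28,24,0,-7]]]'

```text
clock: 0.93
eef_pos: [440.9, -392.3, 230.9]
ee_rot: [[0.116, 0.993, -0.001], [0.993, -0.116, 0.001], [0.001, -0.001, -1.0]]
ft_force: [1.0, -1.1, 0.4]
gripper_width: 0.997
```

Emit:
servo_tool --deltas '[[[25,27,0,-7],[21.5,30,0,0],[36,3.5,0,0],[36,3.5,0,0],[36,3.5,0,0]]]'

```text
clock: 1.35
eef_pos: [510.4, -241.0, 230.6]
ee_rot: [[-0.0, 1.0, -0.001], [1.0, 0.0, 0.001], [0.001, -0.001, -1.0]]
ft_force: [0.6, 0.2, 0.1]
gripper_width: 0.994
```

Emit:
servo_tool --deltas '[[[36,3.5,0,0],[36,3.5,0,0],[36,3.5,0,0],[36,3.5,0,0],[36,3.5,0,0]]]'

```text
clock: 1.77
eef_pos: [527.3, -61.1, 231.0]
ee_rot: [[0.0, 1.0, -0.001], [1.0, -0.0, 0.0], [0.0, -0.001, -1.0]]
ft_force: [1.1, 0.6, 0.1]
gripper_width: 0.996
```

Emit:
servo_tool --deltas '[[[0,0,0,0],[0,0,0,0]]]'

```text
clock: 1.93
eef_pos: [527.3, -60.9, 231.0]
ee_rot: [[-0.004, 1.0, -0.001], [1.0, 0.004, 0.0], [0.0, -0.001, -1.0]]
ft_force: [1.0, -0.6, -0.4]
gripper_width: 0.999
```

```bash
cat >> h.py <<'E'
def wray(s,u,v):
    c=robot.calibration('wrist');f=192/np.tan(np.radians(c['vfov']/2));M=c['tool_from_camera']
    x,y=(u-c['cx']),(v-c['cy']);r=np.hypot(x,y);a=r/f
    d=np.array([x/r*np.sin(a),y/r*np.sin(a),np.cos(a)]) if r>0 else np.array([0,0,1.])
    R=s['ee_rot'];return R@M[:3,3]+s['eef_pos'],R@M[:3,:3]@d
def wz(s,u,v,z):
    p,d=wray(s,u,v);return p+d*(z-p[2])/d[2]
E
python3 - <<'E'
from h import *
import pickle
s=robot.get_state();im=robot.read_camera('wrist')[:,:,::-1]
pickle.dump(s,open('s1.pkl','wb'));cv2.imwrite('pics/w1.png',im)
print(s['clock'],s['eef_pos'],s['ee_rot'],s['joint_pos'],s['gripper_width'])
cv2.imwrite('pics/w1z.png',cv2.resize(im,(800,600),interpolation=cv2.INTER_CUBIC))
E
```

```text
1.9333 [527.34816548 -60.8597224  231.03868693] [[-4.04988157e-03  9.99991273e-01 -1.02606793e-03]
 [ 9.99991790e-01  4.05002158e-03  1.34411742e-04]
 [ 1.38566166e-04 -1.02551515e-03 -9.99999465e-01]] [-1.86462152e+01  2.30317951e+01  9.55502418e+01 -1.30880014e-02
  6.14761297e+01 -1.88720054e+01] 0.9987482716442909
```

View pics/w1z.png

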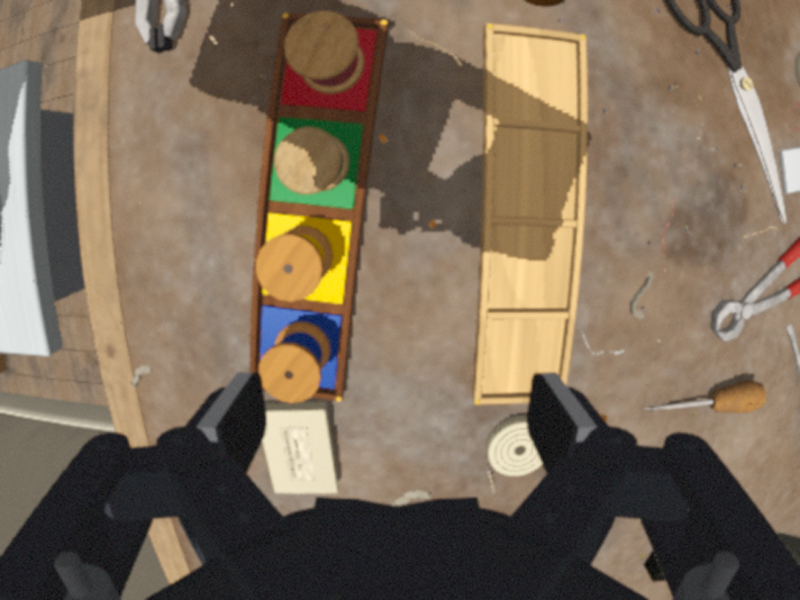

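```bash
python3 - <<'E'
from h import *
import pickle
np.set_printoptions(precision=1,suppress=True)
s=pickle.load(open('s1.pkl','rb'))
W=lambda U,V:((U+.5)/1.5625-.5,(V+.5)/1.5625-.5)
for nm,cs in dict(new=[(488,25),(586,36),(566,403),(474,401)],old=[(286,15),(388,22),(340,399),(252,397)]).items():
    P=np.array([wz(s,*W(*c),16) for c in cs]);print(nm,P[:,:2].tolist(),P.mean(0),[np.linalg.norm(P[i]-P[i-1]) for i in range(4)])
    d=P[0]+P[1]-P[2]-P[3];print(' yaw',np.degrees(np.arctan2(-d[0],d[1])))
for nm,t,z in[('red',(322,45),69),('green',(310,160),64),('yellow',(289,267),66),('blue',(290,374),66)]:
    print(nm,wz(s,*W(*t),z))
E
```

```text
new [[597.7676062489909, 131.5653641966264], [679.9824492707747, 132.193974295373], [682.1121151149733, -185.98957498545911], [595.6459911005829, -180.6526546962535]] [638.9 -25.7  16. ] [np.float64(312.22522731552726), np.float64(82.21724614551869), np.float64(318.19067633976283), np.float64(86.6306719369374)]
 yaw 0.0007317096184458126
old [[440.3976055895265, 141.07945196492247], [520.3466167514154, 130.91395285745887], [479.28374111387365, -178.71329058532933], [399.59900733213084, -179.6658871769013]] [459.9 -21.6  16. ] [np.float64(323.3297051014211), np.float64(80.59269047418427), np.float64(312.33826156525214), np.float64(79.69042751882749)]
 yaw -7.399139221853798
red [478.3  97.2  69. ]
green [469.9  19.2  64. ]
yellow [453.9 -53.1  66. ]
blue [ 449.4 -133.    66. ]
```

The wrist view agrees with the top view to within 2–3 mm and shows the old rack on the left, the new one on the right. I'm taking the new rack's centre as (637,-25) with yaw 0. Spools are at red (477,98), green (468,20), yellow (453,-53) and blue (448,-132).

Emit:
servo_tool --deltas '[[[32,-10,24,0],[32,-10,24,0],[32,-10,24,0],[32,-10,24,0],[32,-10,24,0]]]'

```text
clock: 2.4
eef_pos: [478.1, 96.6, 110.4]
ee_rot: [[0.003, 1.0, 0.001], [1.0, -0.003, -0.0], [-0.0, 0.001, -1.0]]
ft_force: [0.5, 0.0, -0.9]
gripper_width: 0.997
```

Emit:
servo_tool --deltas '[[[0,0,30,0],[0,0,25,0],[0,0,15,0],[0,0,0,0],[0,0,0,0]]]'

```text
clock: 2.82
eef_pos: [477.9, 95.9, 40.6]
ee_rot: [[0.002, 1.0, -0.002], [1.0, -0.002, -0.0], [-0.0, -0.002, -1.0]]
ft_force: [0.5, -0.3, 0.2]
gripper_width: 0.996
```

Emit:
servo_tool --deltas '[[[0,0,0,0],[0,0,0,0],[0,0,0,0],[0,0,0,0],[0,0,0,0]]]' --grip 30

```text
clock: 3.23
eef_pos: [478.5, 96.9, 43.0]
ee_rot: [[0.0, 1.0, 0.003], [1.0, -0.0, -0.0], [-0.0, 0.003, -1.0]]
ft_force: [-1.8, -0.1, 6.4]
gripper_width: 0.517
```

Emit:
servo_tool --deltas '[[[0,0,0,0],[0,0,0,0],[0,0,0,0],[0,0,0,0],[0,0,0,0]]]'

```text
clock: 3.65
eef_pos: [478.5, 97.0, 43.0]
ee_rot: [[-0.0, 1.0, 0.003], [1.0, 0.0, -0.0], [-0.0, 0.003, -1.0]]
ft_force: [-1.3, -0.1, 7.7]
gripper_width: 0.522
```

```bash
python3 - <<'E'
from h import *
s=robot.get_state();im=robot.read_camera('wrist')[:,:,::-1];im2=robot.read_camera('scene')[:,:,::-1]
print(s['gripper_width'],s['eef_pos'],s['ft_force'])
a=cv2.resize(im[150:384],None,fx=1.4,fy=1.4);b=cv2.resize(im2[130:250,230:370],None,fx=4,fy=4,interpolation=cv2.INTER_CUBIC)
cv2.imwrite('pics/w2.png',a);cv2.imwrite('pics/s2.png',b)
E
```

```text
0.5215618348799723 [478.4806312   96.97210015  42.96405666] [-1.25999271 -0.06077709  7.74527271]
```

View pics/w2.png

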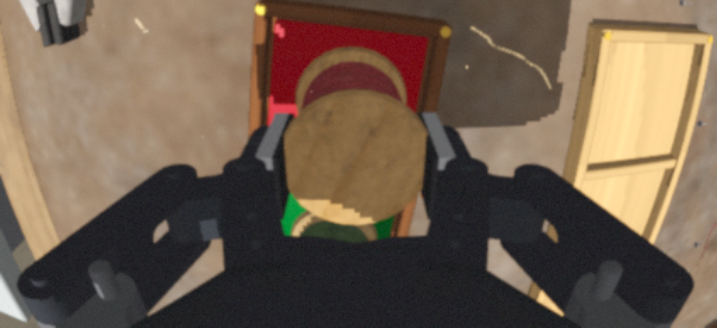

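View pics/s2.png

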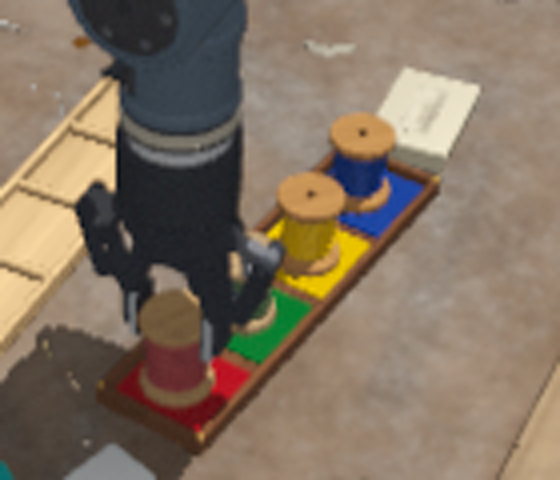

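The pads are on the flange of the red spool. The upward force comes from the pads swinging forward as they close. Lifting and carrying it.

Emit:
servo_tool --deltas '[[[0,0,-25,0],[0,0,-40,0],[0,0,-20,0],[-20,13,0,0],[-32,21,0,0]]]'

```text
clock: 4.17
eef_pos: [510.4, 47.0, 128.8]
ee_rot: [[-0.004, 1.0, 0.001], [1.0, 0.004, 0.001], [0.001, 0.001, -1.0]]
ft_force: [0.1, 0.5, -1.9]
gripper_width: 0.516
```

Emit:
servo_tool --deltas '[[[-34,22.5,0,0],[-34,22.5,0,0],[-34,22.5,0,0],[-34,22.5,0,0],[-30,20,0,0]]]'

```text
clock: 4.58
eef_pos: [623.0, -123.5, 127.3]
ee_rot: [[0.001, 1.0, 0.002], [1.0, -0.001, -0.001], [-0.001, 0.002, -1.0]]
ft_force: [0.5, -0.1, -1.0]
gripper_width: 0.517
```

Emit:
servo_tool --deltas '[[[-20,14,0,0],[0,0,0,0],[0,0,0,0]]]'

```text
clock: 4.83
eef_pos: [636.1, -142.4, 126.7]
ee_rot: [[0.002, 1.0, 0.001], [1.0, -0.002, -0.0], [-0.0, 0.001, -1.0]]
ft_force: [-0.5, 0.4, -0.3]
gripper_width: 0.519
```

```bash
python3 - <<'E'
from h import *
s=robot.get_state();im=robot.read_camera('wrist')[:,:,::-1];im2=robot.read_camera('scene')[:,:,::-1]
print(s['gripper_width'],s['eef_pos'],s['ft_force'])
b=cv2.resize(im2[100:250,190:390],None,fx=4,fy=4,interpolation=cv2.INTER_CUBIC)
cv2.imwrite('pics/w3.png',im);cv2.imwrite('pics/s3.png',b)
E
```

```text
0.5189915202450128 [ 636.06749666 -142.37422763  126.65080184] [-0.53706296  0.37307749 -0.25603224]
```

View pics/w3.png

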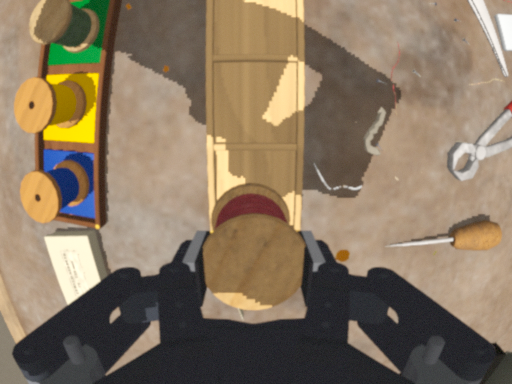

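View pics/s3.png

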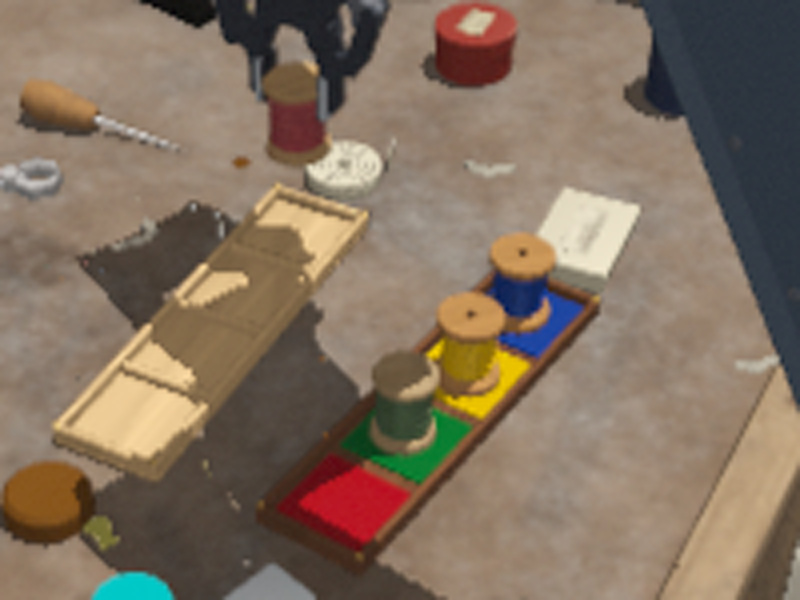

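```bash
python3 - <<'E'
from h import *
s=robot.get_state()
print(wz(s,254,263,152.6), wz(s,207,54,14),wz(s,304,60,14), wz(s,207,190,16),wz(s,303,190,16),wz(s,210,149,14),wz(s,300,149,14))
E
```

```text
[ 634.8376379  -136.03754788  152.6       ] [595.09261504 -19.62616508  14.        ] [677.46737187 -24.82671382  14.        ] [ 593.37610261 -138.73372367   16.        ] [ 678.48981886 -138.71369612   16.        ] [ 596.92428636 -102.54047731   14.        ] [ 674.86318764 -102.48889802   14.        ]
```

Emit:
servo_tool --deltas '[[[-3,1,35,0],[0,0,35,0],[0,0,12,0],[0,0,2,0],[0,0,0,0]]]'

```text
clock: 5.35
eef_pos: [635.8, -142.5, 41.8]
ee_rot: [[-0.001, 1.0, -0.002], [1.0, 0.001, 0.001], [0.001, -0.002, -1.0]]
ft_force: [0.1, -0.6, -1.4]
gripper_width: 0.52
```

Emit:
servo_tool --deltas '[[[0,0,1,0],[0,0,1,0],[0,0,0,0],[0,0,0,0]]]'

```text
clock: 5.68
eef_pos: [637.3, -144.0, 41.3]
ee_rot: [[-0.0, 1.0, 0.002], [1.0, 0.0, -0.001], [-0.001, 0.002, -1.0]]
ft_force: [-0.4, 0.1, -0.2]
gripper_width: 0.518
```

```bash
python3 - <<'E'
from h import *
s=robot.get_state();im=robot.read_camera('wrist')[:,:,::-1]
print(s['gripper_width'],s['eef_pos'],s['ft_force'])
cv2.imwrite('pics/w4.png',im)
E
```

```text
0.5184014401474185 [ 637.34605433 -144.02832287   41.31297969] [-0.42431748  0.08941269 -0.24265252]
```

View pics/w4.png

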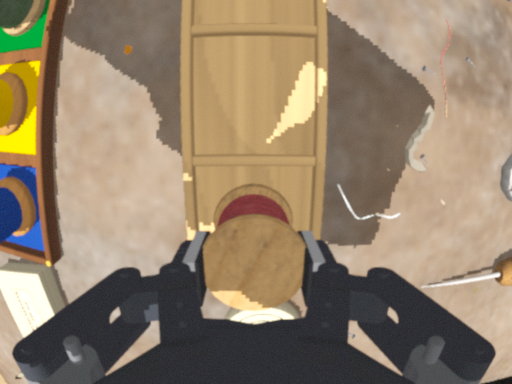

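```bash
python3 - <<'E'
from h import *
s=robot.get_state()
print(wz(s,253,184,18)[:2],wz(s,254,160,14)[:2],wz(s,254,28,14)[:2],wz(s,181,140,16)[:2],wz(s,327,140,16)[:2])
E
```

```text
[ 637.08540226 -116.33625086] [ 637.66979131 -103.069458  ] [637.65911309 -26.25344824] [595.82325595 -90.68267011] [679.58250311 -90.67878133]
```

Centred in the bay in both x and y. I'll lower to contact and release.

Emit:
servo_tool --deltas '[[[0,0,1.5,0],[0,0,0,0],[0,0,0,0]]]'

```text
clock: 5.98
eef_pos: [637.1, -144.1, 39.1]
ee_rot: [[0.0, 1.0, 0.001], [1.0, -0.0, -0.0], [-0.0, 0.001, -1.0]]
ft_force: [-0.5, -0.6, 0.3]
gripper_width: 0.517
```

Emit:
servo_tool --deltas '[[[0,0,1,0],[0,0,0,0],[0,0,0,0]]]'

```text
clock: 6.23
eef_pos: [637.0, -144.2, 39.0]
ee_rot: [[0.0, 1.0, 0.001], [1.0, -0.0, -0.001], [-0.001, 0.001, -1.0]]
ft_force: [-2.7, 0.1, 5.3]
gripper_width: 0.52
```

Contact. Opening.

Emit:
servo_tool --deltas '[[[0,0,0,0],[0,0,0,0],[0,0,0,0],[0,0,0,0],[0,0,0,0]]]' --grip 85

```text
clock: 6.65
eef_pos: [636.6, -143.8, 37.5]
ee_rot: [[0.0, 1.0, -0.0], [1.0, -0.0, 0.0], [0.0, -0.0, -1.0]]
ft_force: [0.4, -0.3, 0.0]
gripper_width: 0.998
```

Emit:
servo_tool --deltas '[[[0,0,0,0],[0,0,-20,0],[0,0,-40,0],[0,0,-20,0],[0,0,0,0]]]'

```text
clock: 7.07
eef_pos: [640.3, -145.3, 123.2]
ee_rot: [[-0.0, 1.0, 0.01], [1.0, 0.0, -0.004], [-0.004, 0.01, -1.0]]
ft_force: [0.7, -0.1, -0.6]
gripper_width: 0.995
```

```bash
python3 - <<'E'
from h import *
s=robot.get_state();im=robot.read_camera('wrist')[:,:,::-1]
print(s['gripper_width'],s['eef_pos'],s['ft_force'])
cv2.imwrite('pics/w5.png',im)
E
```

```text
0.9945267264051192 [ 640.32758846 -145.26293552  123.21297288] [ 0.67645454 -0.10531964 -0.58088051]
```

View pics/w5.png

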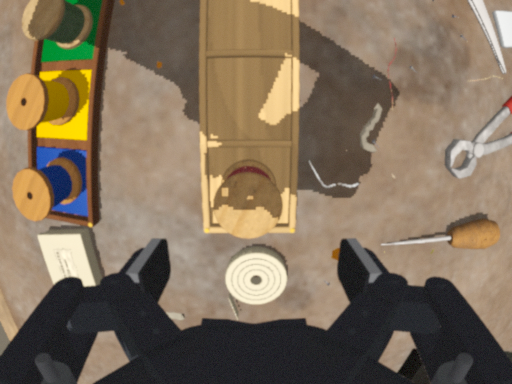

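Red stands upright and centred in the rightmost bay, with its top at about (249,206). Next is green.

Emit:
servo_tool --deltas '[[[22,-22,0,0],[28,-28.5,0,0],[28,-28.5,0,0],[28,-28.5,0,0],[28,-28.5,0,0]]]'

```text
clock: 7.53
eef_pos: [498.1, -8.7, 116.6]
ee_rot: [[0.001, 1.0, -0.003], [1.0, -0.001, 0.001], [0.001, -0.003, -1.0]]
ft_force: [0.2, 0.3, 0.7]
gripper_width: 0.994
```

Emit:
servo_tool --deltas '[[[20,-21,0,0],[11.5,-12,0,0],[0,0,0,0],[0,0,0,0]]]'

```text
clock: 7.87
eef_pos: [467.1, 22.1, 117.2]
ee_rot: [[-0.001, 1.0, -0.001], [1.0, 0.001, 0.0], [0.0, -0.001, -1.0]]
ft_force: [1.7, -0.8, -0.6]
gripper_width: 0.997
```

```bash
python3 - <<'E'
from h import *
s=robot.get_state();im=robot.read_camera('wrist')[:,:,::-1]
print(s['gripper_width'],s['eef_pos'],s['ee_rot'][:,2])
cv2.imwrite('pics/w6.png',im)
E
```

```text
0.9972370839191353 [467.11421252  22.05940554 117.22288969] [-1.30510847e-03  8.83447958e-05 -9.99999144e-01]
```

View pics/w6.png

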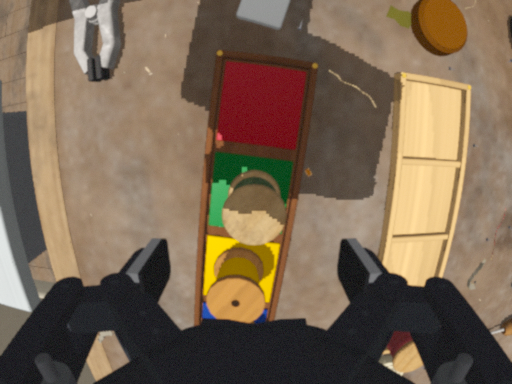

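```bash
python3 - <<'E'
from h import *
s=robot.get_state()
print(wz(s,254,212,64),wz(s,236,300,66))
E
```

```text
[469.27744263  21.51913843  64.        ] [455.13272111 -51.87184206  66.        ]
```

Emit:
servo_tool --deltas '[[[0,0,25,0],[0,0,30,0],[0,0,20,0],[0,0,5,0],[0,0,0,0]]]'

```text
clock: 8.33
eef_pos: [468.2, 20.7, 36.2]
ee_rot: [[0.001, 1.0, -0.002], [1.0, -0.001, 0.0], [0.0, -0.002, -1.0]]
ft_force: [-0.6, -0.3, 0.5]
gripper_width: 0.993
```

Emit:
servo_tool --deltas '[[[0,0,0,0],[0,0,0,0],[0,0,0,0],[0,0,0,0],[0,0,0,0]]]' --grip 30

```text
clock: 8.75
eef_pos: [468.2, 21.4, 39.3]
ee_rot: [[-0.0, 1.0, 0.002], [1.0, 0.0, -0.001], [-0.001, 0.002, -1.0]]
ft_force: [-1.1, -0.1, 7.4]
gripper_width: 0.475
```

Emit:
servo_tool --deltas '[[[0,0,0,0],[0,0,0,0],[0,0,0,0]]]'

```text
clock: 9.0
eef_pos: [468.2, 21.4, 39.4]
ee_rot: [[-0.0, 1.0, 0.002], [1.0, 0.0, -0.001], [-0.001, 0.002, -1.0]]
ft_force: [-0.6, -0.7, 7.2]
gripper_width: 0.474
```

Emit:
servo_tool --deltas '[[[0,0,-25,0],[0,0,-40,0],[0,0,-20,0],[-11,22,0,0],[-17,34,0,0]]]'

```text
clock: 9.42
eef_pos: [521.0, -4.7, 125.2]
ee_rot: [[-0.002, 1.0, -0.002], [1.0, 0.002, 0.001], [0.001, -0.002, -1.0]]
ft_force: [-0.3, 0.7, -0.8]
gripper_width: 0.471
```

Emit:
servo_tool --deltas '[[[-18,36,0,0],[-18,36,0,0],[-14,26,0,0],[-8,15,0,0],[0,0,0,0]]]'

```text
clock: 9.83
eef_pos: [641.2, -67.1, 124.0]
ee_rot: [[0.002, 1.0, 0.007], [1.0, -0.002, -0.002], [-0.002, 0.007, -1.0]]
ft_force: [0.6, -0.5, -0.9]
gripper_width: 0.477
```

Emit:
servo_tool --deltas '[[[0,0,25,0],[0,0,35,0],[0,0,19,0],[0,0,3,0],[0,0,0,0]]]'

```text
clock: 10.25
eef_pos: [634.7, -63.5, 39.8]
ee_rot: [[-0.0, 1.0, -0.004], [1.0, 0.0, 0.001], [0.001, -0.004, -1.0]]
ft_force: [0.3, 0.5, 0.2]
gripper_width: 0.475
```

```bash
python3 - <<'E'
from h import *
s=robot.get_state();im=robot.read_camera('wrist')[:,:,::-1]
print(s['gripper_width'],s['eef_pos'],s['ft_force'])
cv2.imwrite('pics/w7.png',im)
E
```

```text
0.4745258810885996 [634.70988089 -63.48768361  39.76273752] [0.29830564 0.48338598 0.19007722]
```

View pics/w7.png

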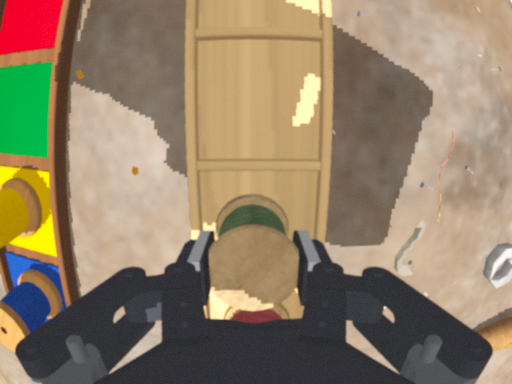

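Emit:
servo_tool --deltas '[[[0,0,1,0],[0,0,0,0],[0,0,0,0],[0,0,0,0],[0,0,0,0]]]'

```text
clock: 10.72
eef_pos: [637.2, -64.5, 40.7]
ee_rot: [[0.0, 1.0, 0.001], [1.0, -0.0, -0.0], [-0.0, 0.001, -1.0]]
ft_force: [0.2, 0.1, -1.2]
gripper_width: 0.475
```

```bash
python3 - <<'E'
from h import *
s=robot.get_state();im=robot.read_camera('wrist')[:,:,::-1]
print(s['gripper_width'],s['eef_pos'],s['ft_force'])
cv2.imwrite('pics/w8.png',cv2.resize(im[130:290,150:360],None,fx=3.5,fy=3.5,interpolation=cv2.INTER_CUBIC))
E
```

```text
0.47536053732591643 [637.18987826 -64.53934964  40.65884423] [ 0.17776712  0.08749316 -1.1854349 ]
```

View pics/w8.png

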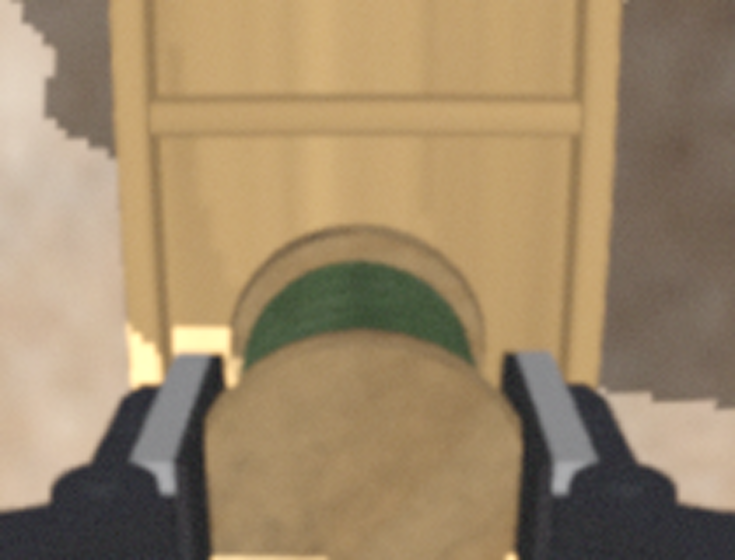

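```bash
python3 - <<'E'
from h import *
s=robot.get_state()
print(wz(s,252.9,195,20)[:2],wz(s,254.3,163.6,14)[:2])
E
```

```text
[636.84814199 -42.55575559] [637.66317978 -25.49497591]
```

Emit:
servo_tool --deltas '[[[0,0,2.5,0],[0,0,0,0],[0,0,0,0]]]'

```text
clock: 11.02
eef_pos: [636.5, -64.3, 37.0]
ee_rot: [[0.0, 1.0, -0.001], [1.0, -0.0, 0.0], [0.0, -0.001, -1.0]]
ft_force: [-0.2, -0.2, -0.4]
gripper_width: 0.473
```

Emit:
servo_tool --deltas '[[[0,0,1.5,0],[0,0,0,0],[0,0,0,0]]]'

```text
clock: 11.27
eef_pos: [636.8, -64.5, 36.5]
ee_rot: [[0.0, 1.0, 0.0], [1.0, -0.0, -0.0], [-0.0, 0.0, -1.0]]
ft_force: [-2.0, -1.0, 4.2]
gripper_width: 0.478
```

Green's centre is at about y=-65.5 and the bay's at -64.5, and it is in contact with the floor. I'll release and go to yellow.

Emit:
servo_tool --deltas '[[[0,0,0,0],[0,0,0,0],[0,0,0,0],[0,0,0,0],[0,0,0,0]]]' --grip 85

```text
clock: 11.68
eef_pos: [636.8, -64.4, 35.6]
ee_rot: [[0.0, 1.0, -0.0], [1.0, -0.0, 0.0], [0.0, -0.0, -1.0]]
ft_force: [-0.8, -0.7, 0.0]
gripper_width: 1.0
```

Emit:
servo_tool --deltas '[[[0,0,-20,0],[0,0,-38,0],[0,0,-20,0],[0,0,0,0],[0,0,0,0]]]'

```text
clock: 12.1
eef_pos: [637.7, -64.6, 115.3]
ee_rot: [[0.0, 1.0, 0.003], [1.0, -0.0, -0.001], [-0.001, 0.003, -1.0]]
ft_force: [-1.3, -0.4, -0.2]
gripper_width: 0.995
```

Emit:
servo_tool --deltas '[[[1,-20,0,0],[2,-38,0,0],[2,-38,0,0],[2,-38,0,0],[2,-30,0,0]]]'

```text
clock: 12.52
eef_pos: [468.0, -54.1, 112.4]
ee_rot: [[-0.0, 1.0, -0.006], [1.0, 0.0, 0.002], [0.002, -0.006, -1.0]]
ft_force: [-1.0, -0.5, -0.2]
gripper_width: 0.995
```

Emit:
servo_tool --deltas '[[[3,-18,0,0],[0,0,0,0],[0,0,0,0],[0,0,0,0]]]'

```text
clock: 12.85
eef_pos: [456.1, -52.9, 113.4]
ee_rot: [[0.0, 1.0, 0.001], [1.0, -0.0, -0.0], [-0.0, 0.001, -1.0]]
ft_force: [-0.1, -0.3, -0.8]
gripper_width: 0.995
```

```bash
python3 - <<'E'
from h import *
s=robot.get_state();im=robot.read_camera('wrist')[:,:,::-1]
print(s['gripper_width'],s['eef_pos'],s['ee_rot'][:,2])
cv2.imwrite('pics/w9.png',im)
E
```

```text
0.9949171899274696 [456.07577611 -52.8874639  113.41539231] [ 1.17790845e-03 -4.07812015e-04 -9.99999223e-01]
```

View pics/w9.png

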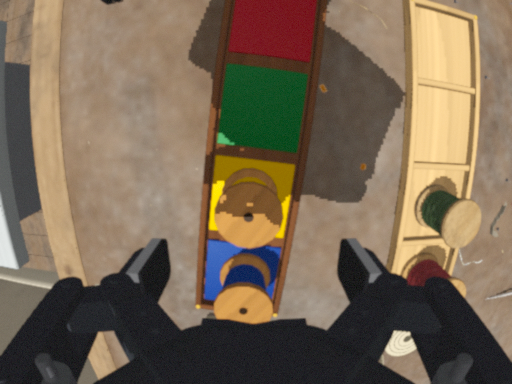

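```bash
python3 - <<'E'
from h import *
s=robot.get_state()
print(wz(s,249,216,66),wz(s,243,310,66))
E
```

```text
[453.72773808 -53.52987177  66.        ] [ 448.48439173 -133.20265507   66.        ]
```

Emit:
servo_tool --deltas '[[[0,-2,25,0],[0,0,28,0],[0,0,16,0],[0,0,4,0],[0,0,0,0]]]'

```text
clock: 13.32
eef_pos: [453.3, -52.5, 39.5]
ee_rot: [[-0.0, 1.0, -0.002], [1.0, 0.0, 0.001], [0.001, -0.002, -1.0]]
ft_force: [1.3, 0.1, 0.5]
gripper_width: 0.993
```

Emit:
servo_tool --deltas '[[[0,0,0,0],[0,0,0,0],[0,0,0,0],[0,0,0,0],[0,0,0,0]]]' --grip 30

```text
clock: 13.73
eef_pos: [453.6, -52.7, 42.1]
ee_rot: [[-0.0, 1.0, 0.003], [1.0, 0.0, -0.001], [-0.001, 0.003, -1.0]]
ft_force: [-0.9, 0.8, 5.0]
gripper_width: 0.531
```

Emit:
servo_tool --deltas '[[[0,0,0,0],[0,0,0,0],[0,0,0,0]]]'

```text
clock: 13.98
eef_pos: [453.5, -52.7, 42.1]
ee_rot: [[0.0, 1.0, 0.003], [1.0, -0.0, -0.001], [-0.001, 0.003, -1.0]]
ft_force: [-0.6, 0.4, 5.9]
gripper_width: 0.53
```

Emit:
servo_tool --deltas '[[[0,0,-20,0],[0,0,-30,0],[0,0,-30,0],[0,0,0,0]]]'

```text
clock: 14.32
eef_pos: [455.7, -53.3, 125.4]
ee_rot: [[-0.0, 1.0, 0.01], [1.0, 0.0, -0.004], [-0.004, 0.01, -1.0]]
ft_force: [0.4, -0.7, -1.1]
gripper_width: 0.534
```

```bash
python3 - <<'E'
from h import *
s=robot.get_state();im=robot.read_camera('wrist')[:,:,::-1];im2=robot.read_camera('scene')[:,:,::-1]
print(s['gripper_width'],s['eef_pos'],s['ft_force'])
b=cv2.resize(im2[90:240,200:390],(480,384),interpolation=cv2.INTER_CUBIC)
cv2.imwrite('pics/w10.png',cv2.resize(np.hstack([im[:,100:400],b]),None,fx=1,fy=1))
E
```

```text
0.5342819727069681 [455.74461182 -53.32672094 125.43596639] [ 0.37721252 -0.74891692 -1.06106506]
```

View pics/w10.png

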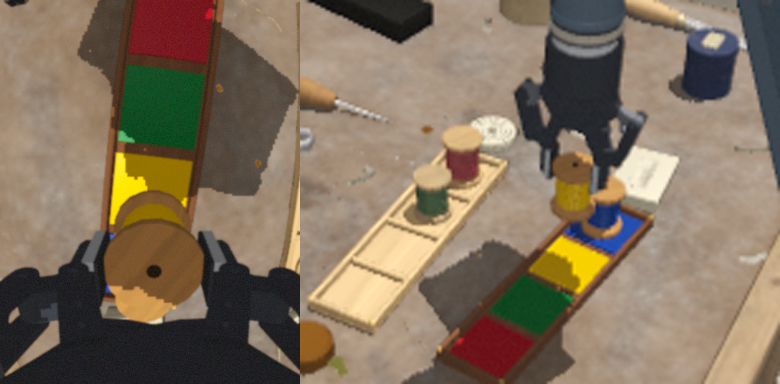

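Yellow is held. Red and green stand upright in the right two bays of the new rack. Carrying yellow.

Emit:
servo_tool --deltas '[[[7,19,0,0],[13,35,0,0],[14,38,0,0],[14,38,0,0],[11,31,0,0]]]'

```text
clock: 14.83
eef_pos: [615.4, 7.7, 119.2]
ee_rot: [[-0.0, 1.0, -0.001], [1.0, 0.0, 0.0], [0.0, -0.001, -1.0]]
ft_force: [0.8, -0.9, -0.3]
gripper_width: 0.53
```

Emit:
servo_tool --deltas '[[[5,15,0,0],[2.5,7.5,0,0],[0,0,0,0],[0,0,0,0],[0,0,0,0]]]'

```text
clock: 15.25
eef_pos: [633.9, 13.8, 119.8]
ee_rot: [[0.001, 1.0, -0.004], [1.0, -0.001, 0.0], [0.0, -0.004, -1.0]]
ft_force: [-0.7, -0.9, -1.1]
gripper_width: 0.527
```

Emit:
servo_tool --deltas '[[[0,0,20,0],[0,0,30,0],[0,0,20,0],[0,0,6,0],[0,0,0,0]]]'

```text
clock: 15.67
eef_pos: [633.6, 13.8, 43.0]
ee_rot: [[0.001, 1.0, -0.006], [1.0, -0.001, 0.001], [0.001, -0.006, -1.0]]
ft_force: [-0.1, -0.1, -1.0]
gripper_width: 0.527
```

Emit:
servo_tool --deltas '[[[0,0,0,0],[0,0,0,0],[0,0,0,0],[0,0,0,0]]]'

```text
clock: 16.0
eef_pos: [637.1, 13.9, 46.3]
ee_rot: [[0.0, 1.0, 0.003], [1.0, -0.0, -0.0], [-0.0, 0.003, -1.0]]
ft_force: [-0.3, -0.6, 0.0]
gripper_width: 0.527
```

```bash
python3 - <<'E'
from h import *
s=robot.get_state();im=robot.read_camera('wrist')[:,:,::-1]
print(s['gripper_width'],s['eef_pos'],s['ft_force'])
cv2.imwrite('pics/w11.png',cv2.resize(im[130:290,150:360],None,fx=3.5,fy=3.5,interpolation=cv2.INTER_CUBIC))
E
```

```text
0.5273678366461353 [637.13729145  13.90903125  46.28639213] [-0.30434031 -0.64354342  0.00414023]
```

View pics/w11.png

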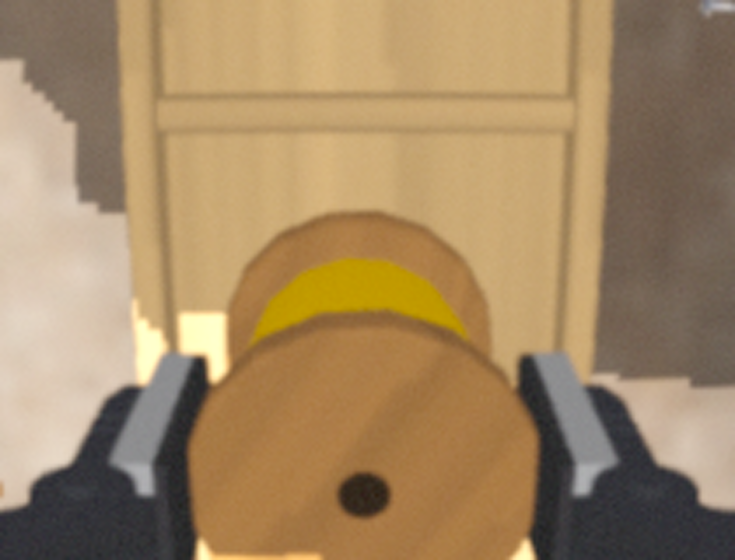

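```bash
python3 - <<'E'
from h import *
s=robot.get_state()
print(wz(s,150+358/3.5,130+212/3.5,20)[:2],wz(s,254.3,130+113/3.5,14)[:2])
E
```

```text
[636.48134936  37.01701128] [637.68911381  52.7972693 ]
```

Emit:
servo_tool --deltas '[[[0,0,4,0],[0,0,2,0],[0,0,0,0],[0,0,0,0],[0,0,0,0]]]'

```text
clock: 16.47
eef_pos: [636.5, 14.1, 39.2]
ee_rot: [[0.0, 1.0, 0.001], [1.0, -0.0, -0.0], [-0.0, 0.001, -1.0]]
ft_force: [-1.2, 0.2, 3.4]
gripper_width: 0.526
```

Emit:
servo_tool --deltas '[[[0,0,1.5,0],[0,0,0,0],[0,0,0,0]]]'

```text
clock: 16.72
eef_pos: [636.5, 14.0, 39.1]
ee_rot: [[-0.0, 1.0, 0.001], [1.0, 0.0, -0.0], [-0.0, 0.001, -1.0]]
ft_force: [-2.8, 1.3, 12.2]
gripper_width: 0.528
```

Emit:
servo_tool --deltas '[[[0,0,-1,0],[0,0,0,0],[0,0,0,0],[0,0,0,0],[0,0,0,0]]]' --grip 85

```text
clock: 17.13
eef_pos: [636.0, 14.1, 37.7]
ee_rot: [[0.0, 1.0, -0.001], [1.0, -0.0, 0.0], [0.0, -0.001, -1.0]]
ft_force: [0.4, 0.5, 0.3]
gripper_width: 0.995
```

Emit:
servo_tool --deltas '[[[0,0,-20,0],[0,0,-36,0],[0,0,-20,0],[0,0,0,0],[0,0,0,0]]]'

```text
clock: 17.55
eef_pos: [637.1, 14.0, 115.5]
ee_rot: [[0.0, 1.0, 0.003], [1.0, -0.0, -0.0], [-0.0, 0.003, -1.0]]
ft_force: [0.8, -0.5, -0.5]
gripper_width: 0.998
```

Emit:
servo_tool --deltas '[[[-15,-19,0,0],[-25,-32,0,0],[-25,-32,0,0],[-25,-32,0,0],[-25,-32,0,0]]]'

```text
clock: 17.97
eef_pos: [486.5, -100.9, 112.8]
ee_rot: [[-0.001, 1.0, -0.003], [1.0, 0.001, 0.001], [0.001, -0.003, -1.0]]
ft_force: [0.5, -1.3, -0.2]
gripper_width: 0.997
```

Emit:
servo_tool --deltas '[[[-20,-26,0,0],[-11,-15,0,0],[0,0,0,0],[0,0,0,0],[0,0,0,0]]]'

```text
clock: 18.38
eef_pos: [448.6, -131.7, 113.6]
ee_rot: [[0.0, 1.0, -0.001], [1.0, -0.0, 0.001], [0.001, -0.001, -1.0]]
ft_force: [0.7, 0.2, 0.0]
gripper_width: 1.0
```

```bash
python3 - <<'E'
from h import *
s=robot.get_state();im=robot.read_camera('wrist')[:,:,::-1]
print(s['gripper_width'],s['eef_pos'],s['ee_rot'][:,2])
cv2.imwrite('pics/w12.png',im)
E
```

```text
0.9997254797485634 [ 448.55668098 -131.67200281  113.6452659 ] [-5.43244946e-04  6.12560186e-04 -9.99999665e-01]
```

View pics/w12.png

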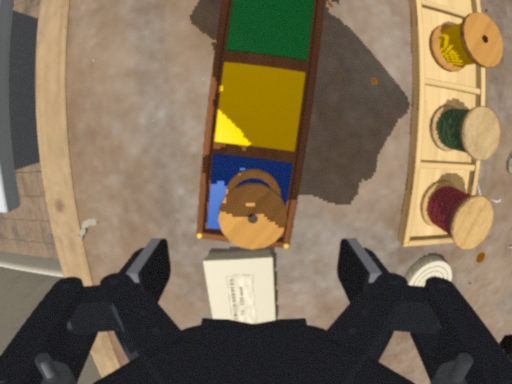

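Yellow, green and red stand in order in the new rack. Blue's hole at (253,217) lies between the fingers, so I'll grasp it now.

Emit:
servo_tool --deltas '[[[0,0,25,0],[0,0,28,0],[0,0,16,0],[0,0,4,0],[0,0,0,0]]]'

```text
clock: 18.85
eef_pos: [448.3, -130.9, 40.0]
ee_rot: [[-0.002, 1.0, -0.002], [1.0, 0.002, 0.001], [0.001, -0.002, -1.0]]
ft_force: [1.0, -0.5, -0.6]
gripper_width: 0.997
```

Emit:
servo_tool --deltas '[[[0,0,0,0],[0,0,0,0],[0,0,0,0],[0,0,0,0],[0,0,0,0]]]' --grip 30

```text
clock: 19.27
eef_pos: [448.9, -132.2, 42.7]
ee_rot: [[0.0, 1.0, 0.002], [1.0, -0.0, -0.001], [-0.001, 0.002, -1.0]]
ft_force: [-0.9, 0.7, 5.1]
gripper_width: 0.526
```

Emit:
servo_tool --deltas '[[[0,0,0,0],[0,0,0,0],[0,0,0,0]]]'

```text
clock: 19.52
eef_pos: [448.9, -132.2, 42.7]
ee_rot: [[0.0, 1.0, 0.002], [1.0, -0.0, -0.001], [-0.001, 0.002, -1.0]]
ft_force: [-0.9, 1.5, 5.3]
gripper_width: 0.526
```

Emit:
servo_tool --deltas '[[[0,0,-20,0],[0,0,-30,0],[0,0,-30,0],[0,0,0,0],[0,0,0,0]]]'

```text
clock: 19.93
eef_pos: [449.5, -132.6, 123.4]
ee_rot: [[0.0, 1.0, 0.005], [1.0, -0.0, -0.003], [-0.003, 0.005, -1.0]]
ft_force: [0.6, -0.3, -2.1]
gripper_width: 0.529
```

Emit:
servo_tool --deltas '[[[13,11,0,0],[22,18.5,0,0],[30,25,0,0],[31,26,0,0],[31,26,0,0]]]'

```text
clock: 20.35
eef_pos: [554.6, -3.6, 120.0]
ee_rot: [[0.001, 1.0, -0.003], [1.0, -0.001, 0.001], [0.0, -0.003, -1.0]]
ft_force: [1.3, -0.8, -1.0]
gripper_width: 0.531
```

Emit:
servo_tool --deltas '[[[31,26,0,0],[31,26,0,0],[22,18.5,0,0],[13.5,11.5,0,0],[0,0,0,0]]]'

```text
clock: 20.77
eef_pos: [638.5, 95.9, 119.7]
ee_rot: [[-0.003, 1.0, 0.001], [1.0, 0.003, 0.001], [0.001, 0.001, -1.0]]
ft_force: [1.1, -0.8, -1.0]
gripper_width: 0.527
```

Emit:
servo_tool --deltas '[[[0,0,0,0],[0,0,0,0],[0,0,0,0],[0,0,0,0]]]'

```text
clock: 21.1
eef_pos: [635.8, 91.4, 121.0]
ee_rot: [[0.002, 1.0, -0.002], [1.0, -0.002, -0.0], [-0.0, -0.002, -1.0]]
ft_force: [-0.5, 0.3, -0.1]
gripper_width: 0.531
```

Emit:
servo_tool --deltas '[[[0,0,20,0],[0,0,30,0],[0,0,20,0],[0,0,6,0],[0,0,0,0]]]'

```text
clock: 21.52
eef_pos: [635.0, 91.8, 43.5]
ee_rot: [[0.001, 1.0, -0.005], [1.0, -0.001, 0.0], [0.0, -0.005, -1.0]]
ft_force: [-0.2, -0.2, -0.6]
gripper_width: 0.531
```

Emit:
servo_tool --deltas '[[[0,0,0,0],[0,0,0,0],[0,0,0,0],[0,0,0,0]]]'

```text
clock: 21.85
eef_pos: [637.7, 92.5, 46.8]
ee_rot: [[0.0, 1.0, 0.003], [1.0, -0.0, -0.0], [-0.0, 0.003, -1.0]]
ft_force: [0.1, -0.1, -0.3]
gripper_width: 0.523
```

```bash
python3 - <<'E'
from h import *
s=robot.get_state();im=robot.read_camera('wrist')[:,:,::-1]
print(s['gripper_width'],s['eef_pos'],s['ft_force'])
cv2.imwrite('pics/w13.png',cv2.resize(im[130:290,150:360],None,fx=3.5,fy=3.5,interpolation=cv2.INTER_CUBIC))
E
```

```text
0.5234428575147447 [637.72858871  92.539855    46.79848528] [ 0.06499704 -0.09912636 -0.31353847]
```

View pics/w13.png

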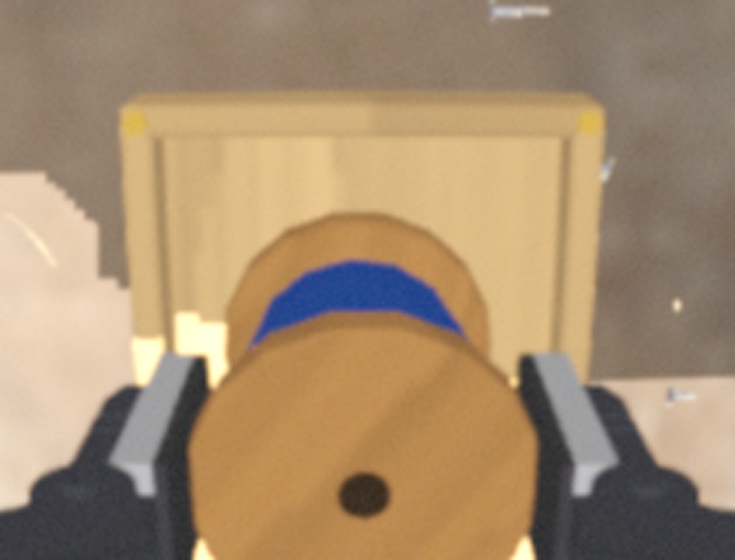

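The view looks just like yellow's, with the blue spool centred in the leftmost bay. Lowering and releasing.

Emit:
servo_tool --deltas '[[[0,0,4,0],[0,0,2,0],[0,0,0,0],[0,0,0,0],[0,0,0,0]]]'

```text
clock: 22.32
eef_pos: [637.0, 92.6, 39.8]
ee_rot: [[-0.0, 1.0, 0.001], [1.0, 0.0, -0.0], [-0.0, 0.001, -1.0]]
ft_force: [-0.3, 0.4, 4.8]
gripper_width: 0.525
```

Emit:
servo_tool --deltas '[[[0,0,1,0],[0,0,0,0],[0,0,0,0]]]'

```text
clock: 22.57
eef_pos: [637.0, 92.6, 39.7]
ee_rot: [[-0.0, 1.0, 0.001], [1.0, 0.0, -0.0], [-0.0, 0.001, -1.0]]
ft_force: [-1.9, 0.0, 9.3]
gripper_width: 0.528
```

Emit:
servo_tool --deltas '[[[0,0,0,0],[0,0,0,0],[0,0,0,0],[0,0,0,0],[0,0,0,0]]]' --grip 85

```text
clock: 22.98
eef_pos: [636.6, 92.5, 37.8]
ee_rot: [[0.0, 1.0, -0.001], [1.0, -0.0, 0.0], [0.0, -0.001, -1.0]]
ft_force: [-0.1, -0.1, -0.6]
gripper_width: 0.992
```

Emit:
servo_tool --deltas '[[[0,0,-20,0],[0,0,-36,0],[0,0,-36,0],[0,0,-20,0],[0,0,0,0]]]'

```text
clock: 23.4
eef_pos: [640.5, 92.6, 155.9]
ee_rot: [[-0.0, 1.0, 0.011], [1.0, 0.0, -0.0], [-0.0, 0.011, -1.0]]
ft_force: [0.9, 0.2, 0.5]
gripper_width: 0.998
```

Emit:
servo_tool --deltas '[[[0,-20,0,0],[0,-35,0,0],[0,-35,0,0],[0,-35,0,0],[0,-30,0,0]]]'

```text
clock: 23.82
eef_pos: [478.2, 92.7, 149.2]
ee_rot: [[0.0, 1.0, -0.004], [1.0, -0.0, 0.0], [0.0, -0.004, -1.0]]
ft_force: [-0.1, 1.1, -0.1]
gripper_width: 0.999
```

Emit:
servo_tool --deltas '[[[-30,0,0,0],[-40,0,0,0],[-40,0,0,0],[0,0,0,0],[0,0,0,0]]]'

```text
clock: 24.23
eef_pos: [481.5, -19.3, 149.6]
ee_rot: [[0.005, 1.0, -0.001], [1.0, -0.005, 0.0], [0.0, -0.001, -1.0]]
ft_force: [0.2, 0.8, 0.1]
gripper_width: 0.994
```

```bash
python3 - <<'E'
from h import *
s=robot.get_state();im=robot.read_camera('top')[:,:,::-1];im2=robot.read_camera('scene')[:,:,::-1];im3=robot.read_camera('wrist')[:,:,::-1]
print(s['clock'],s['eef_pos'],s['ft_force'])
a=cv2.resize(im[100:290,200:400],(400,380),interpolation=cv2.INTER_CUBIC)
b=cv2.resize(im2[110:260,180:340],(400,380),interpolation=cv2.INTER_CUBIC)
cv2.imwrite('pics/f.png',np.hstack([a,b]));cv2.imwrite('pics/fw.png',im3)
E
```

```text
24.2333 [481.5480917  -19.30661192 149.63304827] [0.15980262 0.78963465 0.09070035]
```

View pics/f.png

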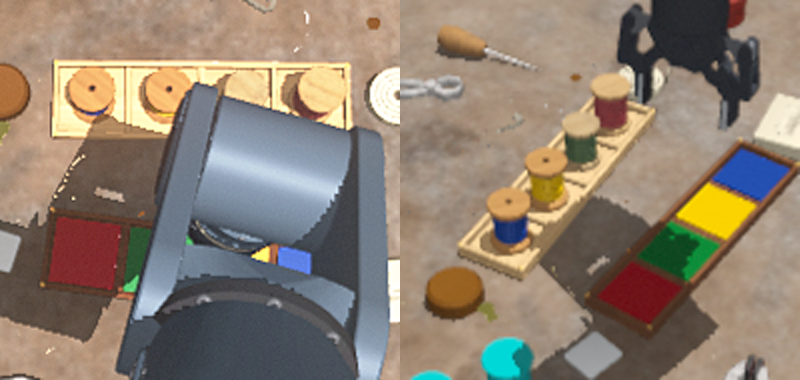

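View pics/fw.png

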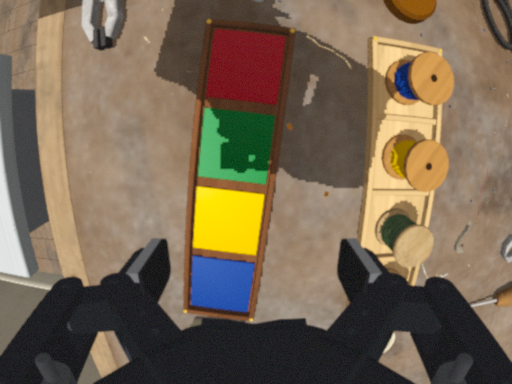

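The final views show all four spools upright. From left to right they are blue, yellow, green, red, the reverse of the tags, and the arm touches nothing.

```bash
python3 -c "
from plant import robot
robot.close_job();print(robot.get_state()['clock'])"
```

```text
the job is handed in; nothing more can be done
the job is handed in; nothing more can be done
```

I moved all four spools to the new rack in reverse order: from left to right it now holds blue, yellow, green, red (the old order was red, green, yellow, blue). I handed the job in at about 24 s.

**Final check:** in the last pictures, from the top, scene and wrist cameras together, all four spools stand upright, one per bay. The tags are still in the old rack, the turquoise look-alikes were not touched, and the arm is clear. The largest wrist force I read was about 12 N, while setting yellow down.

**Centring:** just before release, red, green and yellow measured within about 1 mm of their bay centres along the row. I judged blue by its picture only, which looked like yellow's.

**Disagreements:**
- The scene camera's positions differed from the top and wrist cameras' by about 4–8 mm. I used the top and wrist positions, which agreed to within about 3 mm.
- The gripper's opening reading was slightly larger on the 48 mm spools than on the 50 mm one. All grips held.

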